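Close a batch of watch case backs in the air press

ROBOT

A 6-joint arm with a two-finger parallel gripper is mounted at the origin on the work surface. World frame = base frame: x ahead of the robot, y to its left, z up, the work surface at z = 0. Lengths are in m, angles in degrees, forces in N, time in s.
With the tool pointing down it reaches from about 0.325 to 0.85 m from the base axis. Payload 15.5 kg.
Tool frame: the origin (TCP) lies at the very end of the fingers, on their centre line; the grasp point (between the pads) lies arm.grip_depth behind it (arm.grip_depth is the distance from the TCP to the grasp point, in m); z points along the fingers, y is the direction in which the jaws open and shut (so a half turn about z gives the same grasp; the last joint's range is limited). The gripper opens to 91 mm and grips with 3 to 60 N. Pads are 32 mm wide; open, the fingers measure 118 mm over their backs; the gripper's body (76 mm by 178 mm) begins 60 mm behind the grasp point.
Start: joints at [-78.524, 28.281, 77.091, -0, 74.628, -5.472], TCP at [0.182, -0.598, 0.181] pointing down, gripper open.
Joint ranges: [-166.48, 166.48], [-47.26, 123.95], [12.59, 153.08], [-70.14, 250.14], [6.76, 159.57], [-176.63, 176.63]. Speed limits (degrees/s): [108.29, 108.29, 147.25, 172.46, 172.46, 172.46].

INTERFACE

Orientations are given as a 3x3 rotation matrix whose columns are the frame's x, y, z axes.
In Python, from rig import arm gives the robot as it stands. Calls block until the motion is done:
- arm.move_to(position, orientation): joint-space move of the TCP to a pose.
- arm.move_l(position, orientation=None, feed=0.15): straight line of the TCP; orientation=None keeps the orientation; feed is the mean speed in m/s.
- arm.move_joints(angles): joint-space move.
- arm.grip(opening): finger opening in m; the grip force is fixed at half the most; returns when the fingers have stopped.
- arm.sleep(seconds).
- arm.solve_ik(position, orientation): joint angles nearest the present ones, or None.
- arm.snapshot(name): name is "scene" or "top" or "wrist"; returns the picture (420x560x3 uint8, red, green, blue); there is no depth.
- arm.get_calibration(name): a dict with "intrinsics" (3x3 intrinsics, pixels), "cam_to_world" (4x4, takes a point from camera to world coordinates). Camera axes: x right, y down, z forward; pixel columns grow to the right and rows downward; lengths in m; the calibration is good to about 2 mm. A picture is of the moment at which its call begins: read the wrist's pose just before it. get_calibration takes no time and is no camera call; for the wrist camera it gives the pose at the moment of the call.
A pose or a line that the arm cannot do raises arm.Unreachable and nothing moves.
- arm.sign_off(): hands the job in, once; it reports no verdict.
Readings, each from a call of its own:
- arm.current_t(): time.
- arm.current_joint_positions(): joint angles.
- arm.current_dq(): joint speeds.
- arm.current_tau(): joint torques, N m.
- arm.current_ee_pos(): TCP position.
- arm.current_tool_rot(): TCP orientation.
- arm.current_force(): force on the tool from outside, world axes, zero at the start.
- arm.current_torque(): the same for the moment, N m.
- arm.current_width(): finger opening in m.
Only numpy, scipy, OpenCV 4.12 (cv2) and the standard library are available. Lean on these libraries where they do the work, as an engineer would, in place of code of your own. Each camera call takes 0.05 s, during which the arm holds its last target. There are 200 camera calls.

TASK

Close the push-fit backs of all the watches waiting on the grey foam pad: lay every one, back up, in a nest of the press's shuttle, slide the shuttle home, then push the limit switch's roller arm right over and hold it a moment so that the ram presses all the backs fully in. Let the arm spring back and then, before or after unloading, push the red vent plunger fully down to let the air out; draw the shuttle fully out again and lay the closed watches flat, backs up, in the blue-lined delivery tray. Never bring the ram down unless the shuttle is home, do not throw or drop the watches, and leave the tools lying about alone.

Things in the scene. Friction and masses are not known exactly. Their poses are not given: they have to be found in the camera images.
- watch_a: Watch head, bright steel, 80 g, lying face down, z up out of its steel back (33 mm across). Round case 40 mm across, 10 mm thick, origin at its middle, 5 mm above the underside. Solid strap ends 25 mm wide (1 to 8 mm above the underside) stick out along +-x, 48 mm over all: grip across these ends. Top of the back: 13.5 mm above the underside while proud, 10.5 mm closed. Crown at +y: look only.
- watch_b: Watch head, brass-coloured, made like watch_a, same size and axes.
- watch_c: Watch head, dark grey, made like watch_a, same size and axes.
- watch_d: Watch head, rose-coloured, made like watch_a, same size and axes.
- watch_a_back (a joint): How far the push-fit back of watch_a is pressed in: 0 = proud, 0.003 m = fully home. It takes about 6 N and stays where it is pressed.
- watch_b_back (a joint): How far the push-fit back of watch_b is pressed in: 0 = proud, 0.003 m = fully home. It takes about 6 N and stays where it is pressed.
- watch_c_back (a joint): How far the push-fit back of watch_c is pressed in: 0 = proud, 0.003 m = fully home. It takes about 6 N and stays where it is pressed.
- watch_d_back (a joint): How far the push-fit back of watch_d is pressed in: 0 = proud, 0.003 m = fully home. It takes about 6 N and stays where it is pressed.
- nest_1 (a point): Leftmost (+y) watch nest: a blue pad 30 mm across, 8 mm above the shuttle's plate, between four round-topped white pins (6 mm thick, 5 mm higher than the pad) with 1.5 mm of play round the 40 mm case. Point: centre of the pad's top, where the watch's underside rests. x axis: into the press; the strap ends lie along it, either way round, within 0.15 rad.
- nest_2 (a point): Watch nest like nest_1, 57 mm to its -y side on the same shuttle.
- nest_3 (a point): Watch nest like nest_1, 114 mm to its -y side on the same shuttle.
- nest_4 (a point): Watch nest like nest_1, 171 mm to its -y side on the same shuttle.
- shuttle (a joint): Shuttle of the fixed grey air press: 75 x 217 mm aluminium plate, top 46 mm above the bench, sliding along the nests' x: 0 = fully out (nests open from above), 0.105 m = home under the ram. 2 N of friction, stays where left. The bridge (235 mm high, 270 mm wide) stands 80 to 130 mm beyond the drawn-out nests.
- shuttle_knob (a point): Upright black knob on a rod in front of the shuttle, 95 mm from the nests, moving with it: 18 mm in diameter, 40 to 85 mm above the bench; the point is on its axis, 64 mm above the bench. Grip it from above to slide the shuttle along the nests' x.
- trip_arm (a joint): Roller arm of the limit switch that works the press, on its own fixed foot (75 mm square) left or right of it; 75 mm from pivot (92 mm above the bench) to roller. 0 = upright; stop at 0.6 rad (roller 42 mm along, 13 mm lower); 2 to 20 N; springs back when let go. The ram follows it, 23 mm per rad: meets the proud backs at 0.35, has them home from 0.52. Switch 104 mm high, on the arm's +y side.
- trip_roller (a point): Centre of the orange roller (22 mm in diameter, 16 mm long along y) at the arm's upper end, 167 mm above the bench at rest. At rest its x axis is level and is the direction to push it, from its -x side. The point turns with the arm.
- vent_plunger (a joint): Red palm plunger on a fixed yellow valve box (80 x 70 x 50 mm, gauge in front), on the side of the press where the limit switch is not: 0 = up, 0.012 m = fully down. Springs back; 4 N to start, 10 N at the bottom.
- vent_top (a point): Centre of the red plunger's top (domed, 40 mm across), 84 mm above the bench when up; it is pushed straight down.
- out_tray: Dark wooden delivery tray with blue lining, fixed, on the side of the press away from the watches' foam pad: 130 x 260 mm (x, y) outside, walls 5 mm thick and 11 mm high, floor 5 mm above the bench. Origin: centre of its underside.
- loupe: Black eye loupe, 30 mm high; a bystander, to be left where it is. Origin at its underside.
- blade_tube: Black tube with yellow and red labels, 75 x 30 mm; a bystander, to be left where it is. Origin at its underside.
- driver_pink: Small aluminium screwdriver, pink mark; a bystander, to be left where it is. Origin at its underside.
- tweezers: Steel tweezers, 120 mm; a bystander, to be left where it is. Origin at its underside.
- movement_holder: Black movement holder with brass jaw, 50 mm; a bystander, to be left where it is. Origin at its underside.
Not all that is in view belongs to the job. What is shaped like the watch_b but green or orange is not meant.

How it is judged (in metres and radians):
On the way, in this order (a step that is already met when the one before it is completed fails the run):
1. every watch sits in a nest of the shuttle (((horizontal distance between watch_a and nest_1 below 0.004 m and z of watch_a in the frame of nest_1 below 0.0075 m and angle between watch_a's own z axis and vertical below 0.12 rad) or (horizontal distance between watch_a and nest_2 below 0.004 m and z of watch_a in the frame of nest_2 below 0.0075 m and angle between watch_a's own z axis and vertical below 0.12 rad) or (horizontal distance between watch_a and nest_3 below 0.004 m and z of watch_a in the frame of nest_3 below 0.0075 m and angle between watch_a's own z axis and vertical below 0.12 rad) or (horizontal distance between watch_a and nest_4 below 0.004 m and z of watch_a in the frame of nest_4 below 0.0075 m and angle between watch_a's own z axis and vertical below 0.12 rad)) and ((horizontal distance between watch_b and nest_1 below 0.004 m and z of watch_b in the frame of nest_1 below 0.0075 m and angle between watch_b's own z axis and vertical below 0.12 rad) or (horizontal distance between watch_b and nest_2 below 0.004 m and z of watch_b in the frame of nest_2 below 0.0075 m and angle between watch_b's own z axis and vertical below 0.12 rad) or (horizontal distance between watch_b and nest_3 below 0.004 m and z of watch_b in the frame of nest_3 below 0.0075 m and angle between watch_b's own z axis and vertical below 0.12 rad) or (horizontal distance between watch_b and nest_4 below 0.004 m and z of watch_b in the frame of nest_4 below 0.0075 m and angle between watch_b's own z axis and vertical below 0.12 rad)) and ((horizontal distance between watch_c and nest_1 below 0.004 m and z of watch_c in the frame of nest_1 below 0.0075 m and angle between watch_c's own z axis and vertical below 0.12 rad) or (horizontal distance between watch_c and nest_2 below 0.004 m and z of watch_c in the frame of nest_2 below 0.0075 m and angle between watch_c's own z axis and vertical below 0.12 rad) or (horizontal distance between watch_c and nest_3 below 0.004 m and z of watch_c in the frame of nest_3 below 0.0075 m and angle between watch_c's own z axis and vertical below 0.12 rad) or (horizontal distance between watch_c and nest_4 below 0.004 m and z of watch_c in the frame of nest_4 below 0.0075 m and angle between watch_c's own z axis and vertical below 0.12 rad)) and ((horizontal distance between watch_d and nest_1 below 0.004 m and z of watch_d in the frame of nest_1 below 0.0075 m and angle between watch_d's own z axis and vertical below 0.12 rad) or (horizontal distance between watch_d and nest_2 below 0.004 m and z of watch_d in the frame of nest_2 below 0.0075 m and angle between watch_d's own z axis and vertical below 0.12 rad) or (horizontal distance between watch_d and nest_3 below 0.004 m and z of watch_d in the frame of nest_3 below 0.0075 m and angle between watch_d's own z axis and vertical below 0.12 rad) or (horizontal distance between watch_d and nest_4 below 0.004 m and z of watch_d in the frame of nest_4 below 0.0075 m and angle between watch_d's own z axis and vertical below 0.12 rad))), for 0.2 s.
2. the loaded shuttle is home under the ram (all of step 1 and value of joint shuttle above 0.1 m), for 0.2 s.
3. the roller arm is pushed right over and the ram has every back fully in (value of joint shuttle above 0.1 m and value of joint trip_arm above 0.5 rad and value of joint each of watch_a_back, watch_b_back, watch_c_back, watch_d_back above 0.0023 m), for 0.2 s.
4. the roller arm has sprung back (value of joint trip_arm below 0.08 rad), for 0.1 s.
5. the vent plunger is pushed fully down (value of joint vent_plunger above 0.0105 m), for 0.1 s.
At the end, for the whole second after the job is handed in: Every watch lies flat (within 0.12 rad), back up and pressed in by at least 2.3 of 3 mm, at rest on the floor of the delivery tray with its centre inside the walls; the shuttle is out (within 6 mm), roller arm and vent plunger have sprung back (z of each of watch_a, watch_b, watch_c, watch_d in the frame of out_tray below 0.014 m and angle between each of watch_a, watch_b, watch_c, watch_d's own z axis and vertical below 0.12 rad and linear speed of each of watch_a, watch_b, watch_c, watch_d below 0.02 m/s and value of joint each of watch_a_back, watch_b_back, watch_c_back, watch_d_back above 0.0023 m and x of watch_a in the frame of out_tray between -0.05 and 0.05 m and y of watch_a in the frame of out_tray between -0.115 and 0.115 m and x of watch_b in the frame of out_tray between -0.05 and 0.05 m and y of watch_b in the frame of out_tray between -0.115 and 0.115 m and x of watch_c in the frame of out_tray between -0.05 and 0.05 m and y of watch_c in the frame of out_tray between -0.115 and 0.115 m and x of watch_d in the frame of out_tray between -0.05 and 0.05 m and y of watch_d in the frame of out_tray between -0.115 and 0.115 m and value of joint shuttle below 0.006 m and value of joint trip_arm below 0.08 rad and value of joint vent_plunger below 0.003 m); the robot touches nothing.
It fails at once if the ram is brought down (roller arm beyond 0.2 rad) while the shuttle is not home (short of 95 mm) (value of joint trip_arm above 0.2 rad and value of joint shuttle below 0.095 m).
It fails at once if a watch is thrown or dropped (faster than 1.2 m/s) (linear speed of any of watch_a, watch_b, watch_c, watch_d above 1.2 m/s).
It fails at once if a bystander is moved more than 30 mm (distance of any of loupe, blade_tube, driver_pink, tweezers, movement_holder from where it was at the start of the episode above 0.03 m).
Of watch_a, watch_b, watch_c, watch_d only 2 to 4 are there at a start; the rules pass over those that are not, and their reading is None.
At some moment in a run one of watch_a, watch_b, watch_c, watch_d may be knocked a few centimetres aside while the robot is not near it.
It also fails if it takes over 210 s, if anything falls off the work surface, if the arm or the gripper's body presses on something with over 40 N, if the wrist force passes 120 N, or if a joint passes its speed limit or range.

## Working session

There is one attempt and no reset: what is moved stays moved. The work goes in short steps, each a Python script; the robot and the scene stay as the last script left them, time stands still between calls to the robot, and variables do not carry over. Pictures are saved under pics/ and viewed, about 12 in all and at most 16, crops included, and the job is handed in when it is done.

```bash
ls; mkdir -p pics; python3 - <<'E'
from rig import arm
import cv2,numpy as np
for n in("top","scene"):
    im=arm.snapshot(n); cv2.imwrite(f"pics/{n}0.png",cv2.resize(im[:,:,::-1],(800,600),interpolation=cv2.INTER_CUBIC))
    np.save(f"pics/{n}0.npy",im)
    c=arm.get_calibration(n);print(n,c["intrinsics"],np.round(c["cam_to_world"],4))
print(arm.grip_depth,arm.current_t())
c=arm.get_calibration("wrist");print(c["intrinsics"],np.round(c["cam_to_world"],4)); print(arm.current_tool_rot())
E
```

```text
pics
top [[529.42039343   0.         276.26798246]
 [  0.         529.42039343 210.97536134]
 [  0.           0.           1.        ]] [[ 8.8000e-03 -9.8660e-01  1.6270e-01  2.9670e-01]
 [-1.0000e+00 -9.1000e-03 -1.3000e-03 -8.2000e-03]
 [ 2.7000e-03 -1.6270e-01 -9.8670e-01  1.3594e+00]
 [ 0.0000e+00  0.0000e+00  0.0000e+00  1.0000e+00]]
scene [[511.53673779   0.         272.93415051]
 [  0.         511.53673779 212.17832645]
 [  0.           0.           1.        ]] [[-8.6800e-01  3.7170e-01 -3.2930e-01  9.2710e-01]
 [ 4.9660e-01  6.5090e-01 -5.7420e-01  7.2250e-01]
 [ 1.0000e-03 -6.6190e-01 -7.4960e-01  1.0653e+00]
 [ 0.0000e+00  0.0000e+00  0.0000e+00  1.0000e+00]]
0.0188 0.1
[[295.9548028    0.         278.50281523]
 [  0.         295.9548028  212.57017244]
 [  0.           0.           1.        ]] [[ 0.2924 -0.9268 -0.2356  0.2485]
 [-0.9563 -0.2837 -0.0706 -0.5785]
 [-0.0014  0.246  -0.9693  0.3833]
 [ 0.      0.      0.      1.    ]]
[[ 9.56578773e-01  2.91473837e-01 -2.30698427e-04]
 [ 2.91473915e-01 -9.56578195e-01  1.05561073e-03]
 [ 8.70018266e-05 -1.07701739e-03 -9.99999416e-01]]
```

View pics/top0.png

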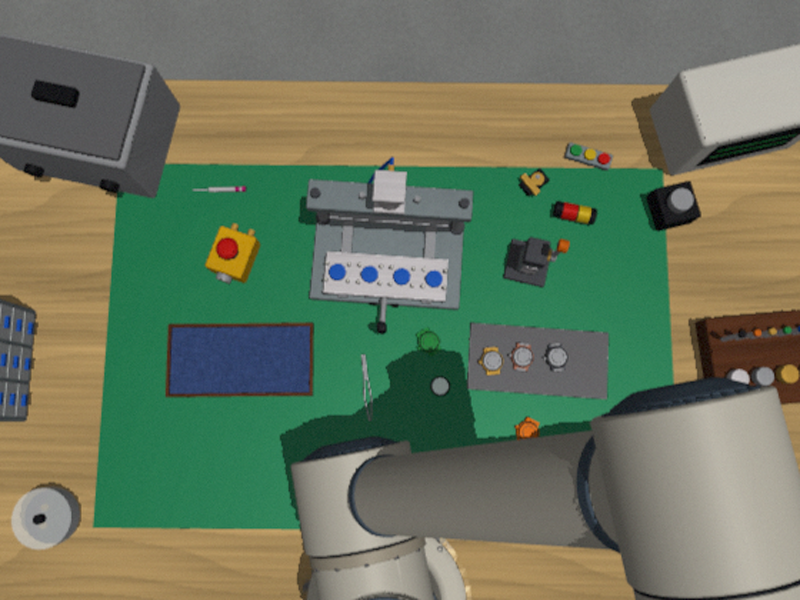

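View pics/scene0.png

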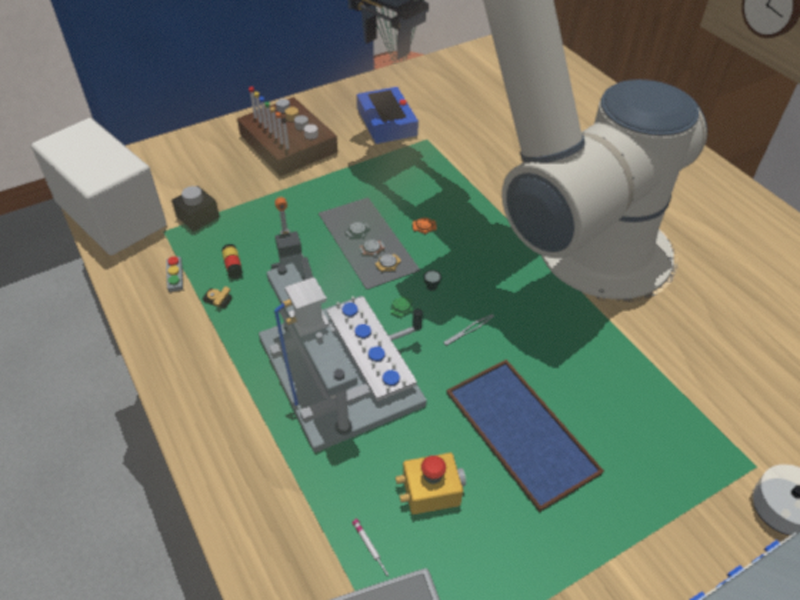

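Top view (800-px coordinates): three watch candidates are on the grey pad, brass (491,361), rose (522,356) and grey/steel (557,357). The green (428,340) and orange (527,428) look-alikes lie off the pad. The nests are at (337,272), (369,274), (402,277) and (434,279), the knob at (382,326), the roller at (564,246), the vent at (228,248) and the tray at (240,360). The next step is a wrist close-up of the pad and the press.

```bash
cat > h.py <<'E'
from rig import arm
import cv2, numpy as np
def cal(n):
    c=arm.get_calibration(n); return np.array(c["intrinsics"]),np.array(c["cam_to_world"])
def p2w(c,uv,z):
    K,T=c; uv=np.atleast_2d(uv).astype(float)
    d=(T[:3,:3]@np.linalg.inv(K)@np.c_[uv,np.ones(len(uv))].T).T
    return T[:3,3]+d*((z-T[2,3])/d[:,2])[:,None]
def rot(a):  # tool down, tool x (perp. to jaws) at yaw a; jaw axis y
    c,s=np.cos(a),np.sin(a); return np.array([[c,s,0],[s,-c,0],[0,0,-1.]])
def snap(n,name):
    c=cal(n); im=arm.snapshot(n); np.savez(f"pics/{name}.npz",im=im,K=c[0],T=c[1])
    cv2.imwrite(f"pics/{name}.png",cv2.resize(im[:,:,::-1],(800,600),interpolation=cv2.INTER_CUBIC)); return c,im
E
python3 - <<'E'
from h import *
c=cal("top");s=0.7
for n,u,v,z in [("n1",337,272,.054),("n4",434,279,.054),("knob",382,326,.085),("brass",491,361,.015),("rose",522,356,.015),("grey",557,357,.015),("roller",564,246,.167),("vent",228,248,.084),("trayTL",169,325,.011),("trayBR",312,396,.011),("trayTR",312,324,.011),("loupe",440,386,.03),("green",428,340,.01),("tweez",366,385,0),("orange",527,428,.01)]:
    print(n,p2w(c,[u*s,v*s],z)[0].round(3))
R=rot(0)
for p in ([.42,-.2,.25],[.55,0,.35]):
    for a in (0,np.pi,np.pi/2,-np.pi/2): print(p,a,arm.solve_ik(p,rot(a)))
E
```

```text
n1 [0.563 0.092 0.054]
n4 [ 0.552 -0.079  0.054]
knob [0.464 0.011 0.085]
brass [ 0.412 -0.182  0.015]
rose [ 0.422 -0.238  0.015]
grey [ 0.421 -0.3    0.015]
roller [ 0.587 -0.283  0.167]
vent [0.598 0.279 0.084]
trayTL [0.472 0.395 0.011]
trayBR [0.348 0.135 0.011]
trayTR [0.476 0.138 0.011]
loupe [ 0.367 -0.09   0.03 ]
green [ 0.45 -0.07  0.01]
tweez [0.369 0.04  0.   ]
orange [ 0.295 -0.245  0.01 ]
[0.42, -0.2, 0.25] 0 [-3.28243248e+01  1.12318303e+01  9.25878505e+01 -2.54444375e-14
  7.61803192e+01  5.71756752e+01]
[0.42, -0.2, 0.25] 3.141592653589793 [-3.28243248e+01  1.12318303e+01  9.25878505e+01 -2.54444375e-14
  7.61803192e+01 -1.22824325e+02]
[0.42, -0.2, 0.25] 1.5707963267948966 [-3.28243248e+01  1.12318303e+01  9.25878505e+01 -2.54444375e-14
  7.61803192e+01 -3.28243248e+01]
[0.42, -0.2, 0.25] -1.5707963267948966 [-3.28243248e+01  1.12318303e+01  9.25878505e+01 -2.54444375e-14
  7.61803192e+01  1.47175675e+02]
[0.55, 0, 0.35] 0 [-6.22099496e+00  1.52049898e+01  7.16813019e+01 -2.54444375e-14
  9.31137083e+01  8.37790050e+01]
[0.55, 0, 0.35] 3.141592653589793 [-6.22099496e+00  1.52049898e+01  7.16813019e+01 -2.54444375e-14
  9.31137083e+01 -9.62209950e+01]
[0.55, 0, 0.35] 1.5707963267948966 [-6.22099496e+00  1.52049898e+01  7.16813019e+01 -2.54444375e-14
  9.31137083e+01 -6.22099496e+00]
[0.55, 0, 0.35] -1.5707963267948966 [-6.22099496e+00  1.52049898e+01  7.16813019e+01 -2.54444375e-14
  9.31137083e+01  1.73779005e+02]
```

```bash
python3 - <<'E'
from h import *
arm.move_to([.42,-.30,.16],rot(np.pi/2-.064))
c,im=snap("wrist","w_pad"); print(c[1].round(3))
snap("scene","sc1")
arm.move_to([.52,-.03,.22],rot(np.pi/2-.064))
c,im2=snap("wrist","w_nest"); print(c[1].round(3)); 
snap("scene","sc2"); print(arm.current_t(), arm.current_force())
E
python3 -c "
import cv2,numpy as np
a=cv2.imread('pics/sc2.png');cv2.imwrite('pics/sc2c.png',cv2.resize(a[0:420,200:650],(800,747))[:600])"
```

```text
[[ 0.998 -0.063 -0.016  0.425]
 [-0.065 -0.967 -0.246 -0.233]
 [ 0.     0.246 -0.969  0.363]
 [ 0.     0.     0.     1.   ]]
[[ 0.998 -0.062 -0.016  0.525]
 [-0.064 -0.967 -0.245  0.037]
 [-0.001  0.246 -0.969  0.423]
 [ 0.     0.     0.     1.   ]]
2.8583 [-0.6525464  -0.50832187  0.27036471]
```

View pics/w_pad.png

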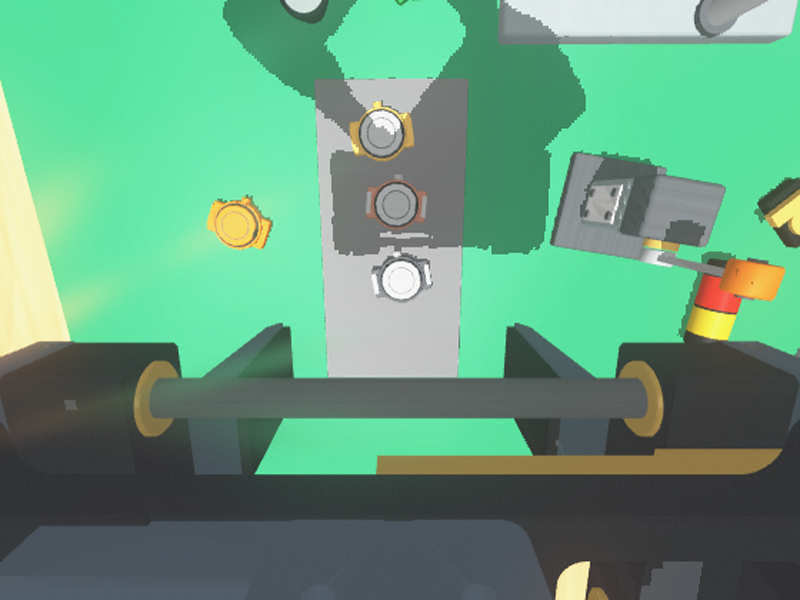

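View pics/w_nest.png

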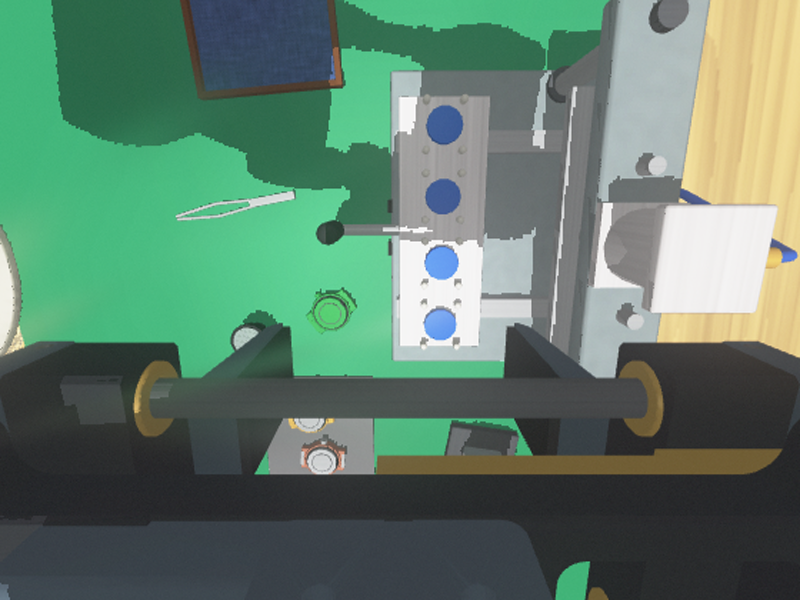

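View pics/sc2c.png

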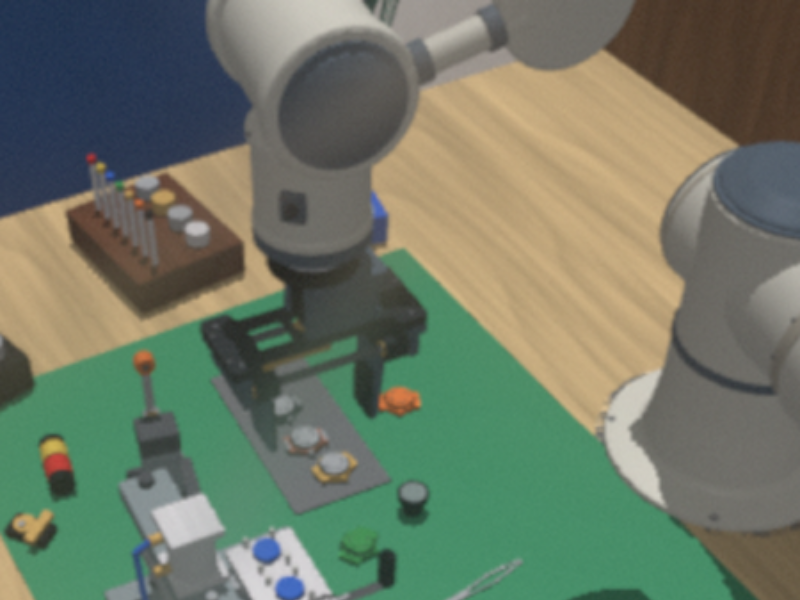

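The pad holds brass (382,132), rose (396,203) and bright steel (402,279). The orange look-alike (238,222) and the green one are off the pad, so they are not meant. The nest pads in w_nest are at (444,125), (442,196), (441,262) and (440,323). The gripper body is wide along the jaws (±89 mm) and the bridge is 80 mm from the nests, so I'll tilt the tool about 10° over the nests. Next I'll measure this accurately and take a close crop of the watches.

```bash
python3 - <<'E'
from h import *
d=np.load("pics/w_nest.npz");c=(d["K"],d["T"]);im=d["im"]
hsv=cv2.cvtColor(im,cv2.COLOR_RGB2HSV)
m=cv2.inRange(hsv,(100,120,60),(125,255,255)); m[:,:270]=0;m[:,350:]=0;m[250:]=0
n,l,st,ce=cv2.connectedComponentsWithStats(m)
ok=sorted([i for i in range(1,n) if st[i,4]>150],key=lambda i:ce[i][1])
P=p2w(c,ce[ok]+.0,.054); print(st[ok,4],P.round(4)); v=P[0]-P[-1]; yaw=np.arctan2(-v[0],v[1]); print("pitch",np.linalg.norm(v)/3,"yaw",yaw)
ex=np.array([np.cos(yaw),np.sin(yaw),0])
for px,z in [((600,260),.235),((705,25),.235),((330,231),.085)]:
    w=p2w(c,np.array(px)*.7,z)[0]; print(px,w.round(3),"along",((w-P[1])@ex).round(4))
# closer view of pad
d=np.load("pics/w_pad.npz")["im"]; crop=d[60:220,215:325]
cv2.imwrite("pics/padcrop.png",cv2.resize(crop[:,:,::-1],None,fx=3.7,fy=3.7,interpolation=cv2.INTER_CUBIC))
dpad=np.load("pics/w_pad.npz");c=(dpad["K"],dpad["T"])
print(p2w(c,np.array([[382,132],[396,203],[402,279]])*.7,.0155).round(4))
E
```

```text
[530 455 407 356] [[ 0.5656  0.0913  0.054 ]
 [ 0.5621  0.0349  0.054 ]
 [ 0.5587 -0.0213  0.054 ]
 [ 0.5554 -0.0782  0.054 ]]
pitch 0.05661167475010512 yaw -0.060101052579629125
(600, 260) [0.613 0.004 0.235] along 0.0525
(705, 25) [0.649 0.094 0.235] along 0.0831
(330, 231) [0.469 0.014 0.085] along -0.0913
[[ 0.4157 -0.1843  0.0155]
 [ 0.4229 -0.238   0.0155]
 [ 0.4238 -0.2999  0.0155]]
```

View pics/padcrop.png

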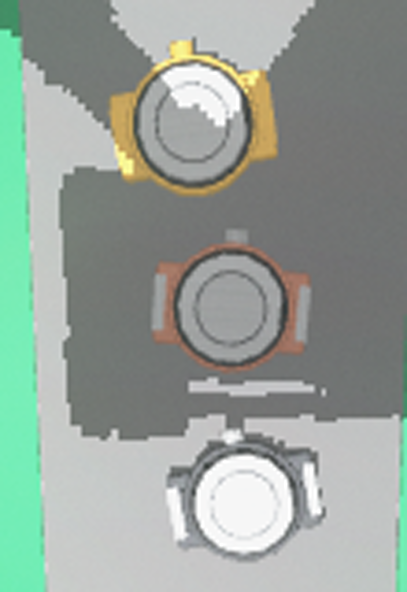

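Crop: brass at top, rose in the middle, dark grey below. Each has a grey proud back and strap ends roughly horizontal, and all three lie on the foam pad, so these are the ones meant. The bridge distance looks inconsistent, so I'll check it with the top camera.

```bash
python3 - <<'E'
from h import *
c=cal("top"); n=np.array([.5621,.0349,0]);yaw=-.06;ex=np.array([np.cos(yaw),np.sin(yaw),0])
for px,z in [((308,179),.235),((308,204),.235),((472,190),.235),((471,218),.235),((340,218),.235)]:
    w=p2w(c,np.array(px)*.7,z)[0]; print(px,w.round(3),((w-n)@ex).round(3))
d=np.load("pics/w_nest.npz");c=(d["K"],d["T"])
for px,z in [((610,20),.235),((600,150),.235),((710,10),.235),((680,200),.235),((565,330),.2),((565,330),.054),((570,100),.1)]:
    w=p2w(c,np.array(px)*.7,z)[0]; print(px,z,w.round(3),((w-n)@ex).round(3))
R=rot(np.pi/2-.06)
cc,ss=np.cos(-.175),np.sin(-.175)
Ry=np.array([[cc,0,ss],[0,1,0],[-ss,0,cc]])
Rz=lambda a:np.array([[np.cos(a),-np.sin(a),0],[np.sin(a),np.cos(a),0],[0,0,1]])
T=Rz(-.06)@Ry@Rz(.06)@R; print(T.round(3))
for p in P if 0 else [[.5656,.0913,.056],[.5554,-.0782,.056],[.5554,-.0782,.17]]: print(arm.solve_ik(p,T))
E
```

```text
(308, 179) [0.673 0.126 0.235] 0.105
(308, 204) [0.633 0.125 0.235] 0.065
(472, 190) [ 0.658 -0.128  0.235] 0.105
(471, 218) [ 0.613 -0.126  0.235] 0.06
(340, 218) [0.611 0.075 0.235] 0.046
(610, 20) 0.235 [0.612 0.099 0.235] 0.046
(600, 150) 0.235 [0.61  0.05  0.235] 0.047
(710, 10) 0.235 [0.65  0.099 0.235] 0.084
(680, 200) 0.235 [0.646 0.028 0.235] 0.084
(565, 330) 0.2 [ 0.612 -0.04   0.2  ] 0.054
(565, 330) 0.054 [ 0.669 -0.091  0.054] 0.115
(570, 100) 0.1 [0.649 0.095 0.1  ] 0.083
[[ 0.06   0.983  0.174]
 [ 0.998 -0.059 -0.01 ]
 [ 0.     0.174 -0.985]]
[  4.08132287  29.26793442 101.80575562  -2.07460985  39.00240995
   9.01801072]
[-15.56585808  28.47820286 103.6840482    3.40022802  38.0793886
 -14.62594467]
[-15.56585808  18.93414293  96.45638327   2.56480496  54.82915667
 -13.42626568]
```

The two cameras agree once the beam top is put at about 0.17 m, which places the bridge 76–80 mm beyond the nests. The tilt is therefore needed. Next I'll hover over the nests and the watches to measure them.

```bash
cat >> h.py <<'E'
YAW=-.06; TILT=np.radians(11)
Rz=lambda a:np.array([[np.cos(a),-np.sin(a),0],[np.sin(a),np.cos(a),0],[0,0,1]])
def ry(t): c,s=np.cos(t),np.sin(t); return np.array([[c,0,s],[0,1,0],[-s,0,c]])
# strap axis at yaw a -> jaws along it, camera to +y; tilted = body leaning back towards the robot
def down(a,tilt=0): return Rz(a)@ry(-tilt)@rot(np.pi/2)
def proj(c,P):
    K,T=c; q=T[:3,:3].T@(np.asarray(P,float)-T[:3,3]); q=K@q; return q[:2]/q[2]
def disc(c,im,P,r=.0165):
    """centre (px) of the watch back near world point P"""
    u=proj(c,P); S=4; q=c[1][:3,:3].T@(np.asarray(P)-c[1][:3,3]); rp=c[0][0,0]*r/q[2]
    x0,y0=(u-2.2*rp).astype(int); x0,y0=max(x0,0),max(y0,0); n=int(4.4*rp)
    g=cv2.cvtColor(im[y0:y0+n,x0:x0+n],cv2.COLOR_RGB2GRAY); g=cv2.GaussianBlur(cv2.resize(g,None,fx=S,fy=S,interpolation=cv2.INTER_CUBIC),(0,0),2)
    h=cv2.HoughCircles(g,cv2.HOUGH_GRADIENT_ALT,1.5,rp*S*.3,param1=100,param2=.6,minRadius=int(rp*S*.9),maxRadius=int(rp*S*1.3))
    if h is None: return u,None,rp
    h=h[0]; p=(h[:,:2]+.5)/S-.5+[x0,y0]; return p,h[:,2]/S,rp
def blue(c,im,P,rad=22):
    u=proj(c,P); m=cv2.inRange(cv2.cvtColor(im,cv2.COLOR_RGB2HSV),(100,120,60),(125,255,255))
    k=np.zeros_like(m); cv2.circle(k,tuple(int(a) for a in u.round()),rad,255,-1); M=cv2.moments(m&k,True); return np.array([M["m10"],M["m01"]])/M["m00"],M["m00"]
E
cat > t1.py <<'E'
from h import *
N=np.array([[.5656,.0913,.054],[.5621,.0349,.054],[.5587,-.0213,.054],[.5554,-.0782,.054]])
arm.grip(.062)
for i in (1,2,3):
    p=N[i]+[0,0,.05]
    (arm.move_to if i==1 else arm.move_l)(p,down(YAW,TILT))
    c,im=snap("wrist",f"n{i}"); u,a=blue(c,im,N[i],38); print(i,u,a,p2w(c,u,.054).round(4)[0], arm.current_ee_pos()-p)
arm.move_l([.52,-.1,.2],down(YAW,TILT))
W=np.array([[.4157,-.1843,.0155],[.4229,-.238,.0155],[.4238,-.2999,.0155]]);A=[.05,-.13,.11]
for i in range(3):
    arm.move_to(W[i]+[0,0,.065],down(A[i])); c,im=snap("wrist",f"p{i}")
    p,r,rp=disc(c,im,W[i]); print(i,p,r,rp,p2w(c,p,.0175).round(4), proj(c,W[i]))
print(arm.current_t())
a=[np.load(f"pics/p{i}.npz")["im"][130:300,190:370] for i in range(3)]+[np.load(f"pics/n{i}.npz")["im"][130:300,190:370] for i in (1,2,3)]
v=np.vstack([np.hstack(a[:3]),np.hstack(a[3:])]); cv2.imwrite("pics/t1.png",cv2.resize(v[:,:,::-1],(795,500),interpolation=cv2.INTER_CUBIC))
E
python3 t1.py
```

```text
1 [266.09394904 213.05573248] 628.0 [0.5616 0.0386 0.054 ] [ 0.00115057 -0.00053763  0.00133665]
2 [265.52090592 212.54006969] 574.0 [ 0.558  -0.0174  0.054 ] [0.00039141 0.00012686 0.00056894]
3 [266.34991974 214.27126806] 623.0 [ 0.5546 -0.0747  0.054 ] [-8.27846876e-05  9.26919426e-04 -4.07823513e-05]
0 [[276.625 213.5  ]] [18.389837] 17.645236832447075 [[ 0.4152 -0.1845  0.0175]] [277.14282707 212.81511958]
1 [[277.125 212.75 ]
 [277.125 212.75 ]] [17.350185 19.93132 ] 17.61507537478135 [[ 0.4237 -0.2385  0.0175]
 [ 0.4237 -0.2385  0.0175]] [276.17325047 211.7892575 ]
2 [[276.5 213. ]
 [276.5 213. ]] [17.041592 19.021269] 17.638686059948476 [[ 0.4224 -0.2993  0.0175]
 [ 0.4224 -0.2993  0.0175]] [277.94819019 213.28645875]
7.7833
```

View pics/t1.png

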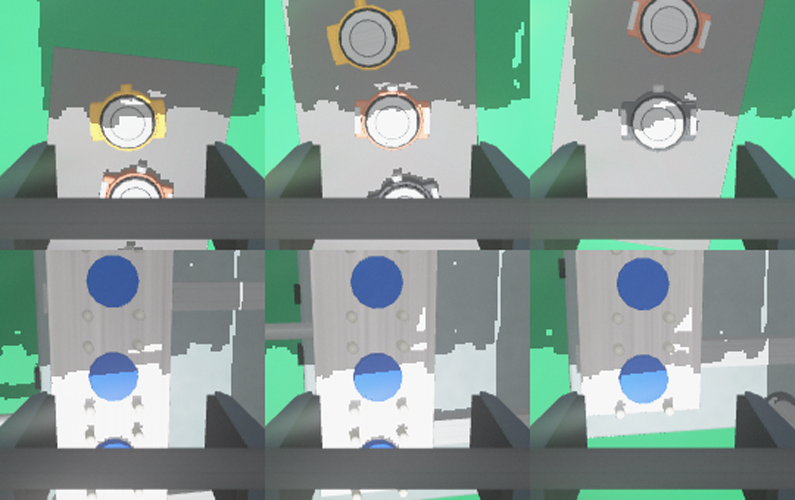

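The picture shows the aligned watches at about (127,120), (392,120) and (657,122), and the nest pads half in shadow at about (113,378). The blue mask missed some of the lit part, so I'll redo that from the saved images.

```bash
python3 - <<'E'
from h import *
N=np.array([[.5656,.0913,.054],[.5621,.0349,.054],[.5587,-.0213,.054],[.5554,-.0782,.054]])
for i in (1,2,3):
    d=np.load(f"pics/n{i}.npz");c=(d["K"],d["T"]);im=d["im"]; u=proj(c,N[i]).round(1)
    x,y=u.astype(int)
    h=cv2.cvtColor(im,cv2.COLOR_RGB2HSV)
    m=cv2.inRange(h,(98,70,40),(125,255,255)); n,l,st,ce=cv2.connectedComponentsWithStats(m)
    k=[j for j in range(1,n) if st[j,4]>200 and abs(ce[j]-u).max()<30]
    for j in k:
        w=p2w(c,ce[j],.054)[0]; print(i,u,ce[j].round(1),st[j],w.round(4))
        # in tool frame? report cam-relative
    print(im[y,x-10:x+11:10],im[y-12,x],im[y+12,x])
E
```

```text
1 [266.9 217. ] [266.5 215.7] [250 200  34  33 859] [0.5618 0.0361 0.054 ]
[[112 175 246]
 [113 171 246]
 [114 169 245]] [ 80 102 162] [144 185 245]
2 [266.6 216.7] [266.  216.1] [250 200  33  33 858] [ 0.5582 -0.0206  0.054 ]
[[117 183 247]
 [116 179 247]
 [119 177 246]] [ 85 108 171] [148 194 246]
3 [267.5 218. ] [266.7 217.3] [250 201  34  34 859] [ 0.5547 -0.0775  0.054 ]
[[119 187 247]
 [116 182 247]
 [118 178 246]] [ 83 110 174] [139 192 247]
```

```bash
cat > t2.py <<'E'
from h import *
W=np.array([.4226,-.2995]);R=down(.11)
arm.move_l([*W,.03],R); arm.sleep(.3); f0=np.array(arm.current_force()); print("f0",f0.round(2),arm.current_ee_pos())
for z in np.arange(.014,-.001,-.001):
    arm.move_l([*W,z],feed=.05); arm.sleep(.1); f=np.array(arm.current_force())-f0; 
    if f[2]>2.5: break
zc=z; print("contact cmd",z,f.round(2),arm.current_ee_pos())
z+=.0015; arm.move_l([*W,z],feed=.05); arm.grip(.03); print("w",arm.current_width())
arm.move_l([*W,.1]); arm.sleep(.2)
print("held w",arm.current_width(),arm.current_ee_pos(),(np.array(arm.current_force())-f0).round(2),arm.current_t())
c,im=snap("wrist","h2"); Rt=np.array(arm.current_tool_rot());p=np.array(arm.current_ee_pos())
for back in (.012,):
    P=p+Rt@[0,0,-back]; d,r,rp=disc(c,im,P); print(proj(c,P),d,r,rp)
    w=p2w(c,d,P[2]); print("tool-frame offset",((w-P)@Rt).round(4))
cv2.imwrite("pics/h2c.png",cv2.resize(im[160:290,190:370,::-1],None,fx=4,fy=4,interpolation=cv2.INTER_CUBIC))
E
python3 t2.py
```

```text
f0 [ 0.28  0.39 -0.07] [ 0.42292928 -0.29974836  0.03066383]
contact cmd 1.214306433183765e-17 [-0.2  -0.93 -0.23] [ 4.22591881e-01 -2.99500731e-01 -2.80606227e-05]
w 0.02981318208519497
held w 0.029834876552125595 [ 0.42219598 -0.29915026  0.0991588 ] [-0.91 -0.29  0.04] 15.95
[278.1557959  240.79231617] [278.1557959  240.79231617] None 24.20802782433936
tool-frame offset [[0. 0. 0.]]
```

View pics/h2c.png

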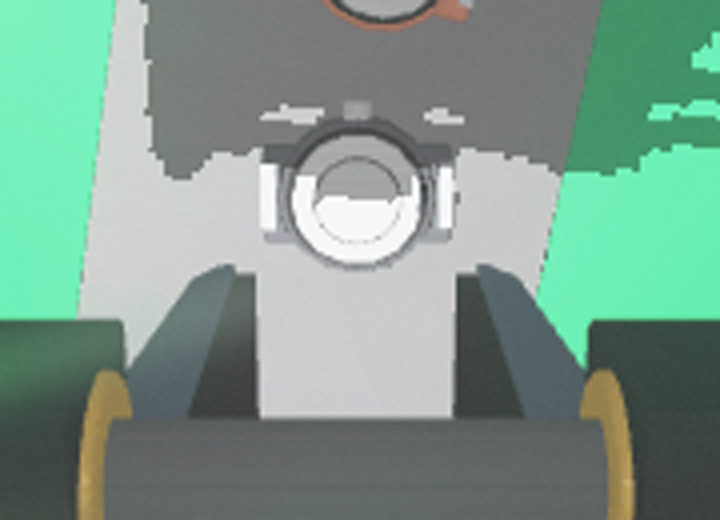

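The gripper closed on nothing (30 mm). The crop shows the dark watch still lying beyond the fingertips, at crop (358,200). I'll re-measure its position to see whether it was knocked or whether my measurement was off.

```bash
python3 - <<'E'
from h import *
for nm in ("h2","p2"):
    d=np.load(f"pics/{nm}.npz");c=(d["K"],d["T"]);im=d["im"]
    for g in ([.4224,-.2993,.0135],[.4224,-.28,.0135]):
        p,r,rp=disc(c,im,g); print(nm,p,r,rp,p2w(c,p,.0135).round(4))
d=np.load("pics/h2.npz");c=(d["K"],d["T"]);print(p2w(c,[279.5,210],.0135), c[1].round(3), arm.current_ee_pos())
c=cal("top"); t=arm.snapshot("top"); snap("top","top2"); print(cal("wrist")[1].round(4))
cv2.imwrite("pics/top2c.png",cv2.resize(t[200:310,270:450,::-1],None,fx=4,fy=4,interpolation=cv2.INTER_CUBIC))
E
```

```text
h2 [[279.125 209.25 ]
 [279.125 209.25 ]] [17.997232 16.048254] 16.466351461037657 [[ 0.4232 -0.3005  0.0135]
 [ 0.4232 -0.3005  0.0135]]
h2 [[278.25  209.375]
 [278.25  209.375]] [17.987705 16.080256] 16.731143978830875 [[ 0.4223 -0.3008  0.0135]
 [ 0.4223 -0.3008  0.0135]]
p2 [[276.375 213.125]
 [276.375 213.125]] [19.079235 17.0389  ] 17.527638293237878 [[ 0.4224 -0.3004  0.0135]
 [ 0.4224 -0.3004  0.0135]]
p2 [[276.5   213.125]
 [276.5   213.125]] [17.028358 18.973618] 17.82916830704772 [[ 0.4225 -0.3004  0.0135]
 [ 0.4225 -0.3004  0.0135]]
[[ 0.42363287 -0.30127417  0.0135    ]] [[ 0.994  0.108  0.026  0.415]
 [ 0.111 -0.964 -0.243 -0.232]
 [-0.001  0.245 -0.97   0.302]
 [ 0.     0.     0.     1.   ]] [ 0.42226551 -0.29923545  0.09929245]
[[ 9.939e-01  1.075e-01  2.650e-02  4.153e-01]
 [ 1.107e-01 -9.635e-01 -2.437e-01 -2.317e-01]
 [-7.000e-04  2.451e-01 -9.695e-01  3.025e-01]
 [ 0.000e+00  0.000e+00  0.000e+00  1.000e+00]]
```

View pics/top2c.png

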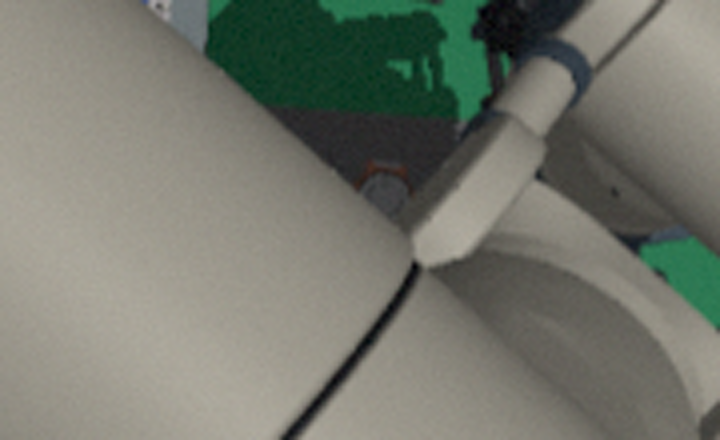

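The watch has not moved (0.4225, −0.3005). Two things suggest the fingers really end about 35 mm above the reported TCP: the finger gap in the image gives a depth of 0.177 m against the expected 0.21 m, and there was no contact at z = 0. I'll test that by probing an empty part of the foam.

```bash
python3 - <<'E'
from h import *
R=down(.0); W=[.415,-.365]
arm.move_l([*W,.05],R); arm.sleep(.3); f0=np.array(arm.current_force()); 
arm.move_l([*W,.003],feed=.08)
z=.003
try:
  while z>-.05:
    z-=.0015; arm.move_l([*W,z],feed=.05); arm.sleep(.08); f=np.array(arm.current_force())-f0
    if abs(f[2])>2.5: break
except Exception as e: print(repr(e))
print("cmd",z,f.round(2),arm.current_ee_pos(),arm.current_t())
snap("scene","probe"); arm.move_l([*W,.05])
E
python3 -c "
import cv2
a=cv2.imread('pics/probe.png');cv2.imwrite('pics/probec.png',cv2.resize(a[100:400,200:600],(800,600)))"
```

```text
cmd -0.03000000000000001 [-4.19  4.55 29.23] [ 0.41507866 -0.36506753 -0.02877329] 25.175
```

View pics/probec.png

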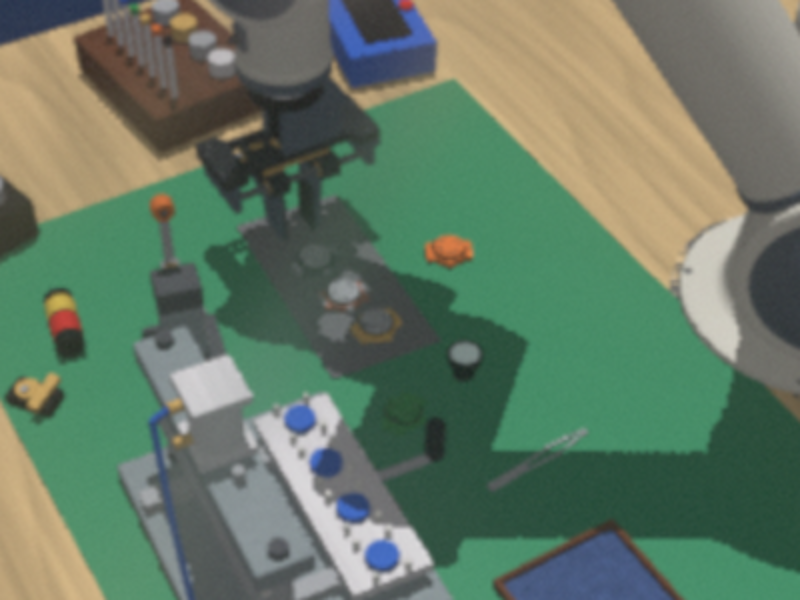

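Contact with the foam came at a reported z of about −0.029. So the fingertips end roughly 33 mm short of the reported TCP, and I'll treat this as a constant offset. A probe on bare mat will fix the value, and I'll also check that the camera-to-tool transform holds when tilted.

```bash
python3 - <<'E'
from h import *
def rel():
    R=np.array(arm.current_tool_rot());p=np.array(arm.current_ee_pos());T=cal("wrist")[1]
    return (R.T@(T[:3,3]-p)).round(4),(R.T@T[:3,:3]).round(3).tolist()
R=down(.0); 
def probe(W,z0,step=.0005,zmin=-.045):
    arm.move_l([*W,z0+.02],R); arm.move_l([*W,z0],feed=.08); arm.sleep(.3); f0=np.array(arm.current_force()); z=z0
    while z>zmin:
        z-=step; arm.move_l([*W,z],feed=.03); arm.sleep(.06); f=np.array(arm.current_force())-f0
        if abs(f[2])>2.5: break
    print(W,"cmd",round(z,4),f.round(1),np.round(arm.current_ee_pos(),4)); arm.move_l([*W,.03])
probe([.415,-.365],-.026); probe([.415,-.45],-.028)
print(rel()); arm.move_to([.5,-.2,.15],down(YAW,TILT)); arm.sleep(.2); print(rel()); print(arm.current_t())
E
```

```text
[0.415, -0.365] cmd -0.029 [-1.9  1.9  7.7] [ 0.415  -0.3651 -0.0287]
[0.415, -0.45] cmd -0.033 [-0.9  0.3  5.5] [ 0.415  -0.4501 -0.0327]
(array([ 0.0682,  0.0004, -0.2029]), [[0.001, -0.969, -0.246], [1.0, 0.001, 0.0], [0.0, -0.246, 0.969]])
(array([ 6.820e-02,  2.000e-04, -2.029e-01]), [[0.001, -0.969, -0.246], [1.0, 0.001, 0.0], [0.0, -0.246, 0.969]])
35.95
```

The mat is at −0.0328 and the foam top is 4 mm above it, so D ≈ 0.0327 along the tool axis, and the camera-to-tool transform stays the same when tilted. Picking the dark watch now.

```bash
cat >> h.py <<'E'
D=.0327
def go(tip,R,feed=None,joint=False):
    p=np.asarray(tip,float)+R[:,2]*D
    if joint: arm.move_to(p,R)
    else: arm.move_l(p,R,feed or .2)
def tip():
    R=np.array(arm.current_tool_rot()); return np.array(arm.current_ee_pos())-R[:,2]*D,R
def held(name,back=.012):
    """position of the held watch's back in the tool frame (m), from the wrist camera"""
    c,im=snap("wrist",name); t,R=tip(); P=t-R[:,2]*back
    d,r,rp=disc(c,im,P); K,T=c
    if r is None: print("no disc"); return im
    for q,rr in zip(d,r):
        ray=T[:3,:3]@np.linalg.inv(K)@[*q,1]; s=((P-T[:3,3])@R[:,2])/(ray@R[:,2]); print("held off (tool x,y)",((T[:3,3]+s*ray-P)@R)[:2].round(4),"r",rr.round(2),"exp",rp.round(2))
    return im
E
cat > pick.py <<'E'
from h import *
import sys
def pick(W,a,name,zt=.0055):
    R=down(a); arm.grip(.062); go([*W,.09],R,joint=True); go([*W,.03],R); arm.sleep(.1); f0=np.array(arm.current_force())
    go([*W,zt],R,.06); print("f",(np.array(arm.current_force())-f0).round(1)); arm.grip(.04); print("w",arm.current_width()); go([*W,.08],R); arm.sleep(.2)
    im=held(name); print("w",arm.current_width(),arm.current_t()); return im
E
python3 - <<'E'
from pick import *
im=pick([.4225,-.2995],.11,"hd")
cv2.imwrite("pics/hdc.png",cv2.resize(im[160:290,190:370,::-1],None,fx=4,fy=4,interpolation=cv2.INTER_CUBIC))
E
```

```text
f [ 0.7 -1.4 -1.8]
w 0.04760529161714857
held off (tool x,y) [-0.0001 -0.0004] r 27.76 exp 28.72
w 0.047465160681247974 39.525
```

View pics/hdc.png

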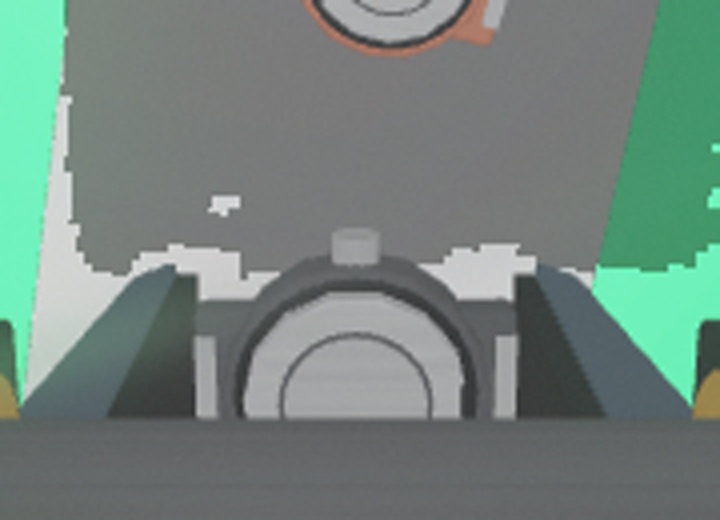

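The dark watch is held centred, within 0.5 mm. Placing it in nest 4 with the tilt.

```bash
cat > place.py <<'E'
from pick import *
NS={2:[.5618,.0361],3:[.5582,-.0206],4:[.5547,-.0775]}
YN=-.0624
def seatcheck(n,name,z=.0675):
    c,im=snap("wrist",name); P=[*NS[n],z]; d,r,rp=disc(c,im,P)
    print("seat",None if r is None else ((p2w(c,d,z)[:,:2]-NS[n])).round(4),r,rp,"f",np.round(arm.current_force(),1),arm.current_t()); return im
def place(n,name):
    R=down(YN,TILT); q=np.array([*NS[n],.054])
    go(q+[-.02,0,.06],R,joint=True); go(q+[0,0,.02],R)
    arm.sleep(.1); f0=np.array(arm.current_force())
    go(q+[0,0,.0032+.0015],R,.05); arm.sleep(.1); print("place f",(np.array(arm.current_force())-f0).round(1))
    arm.grip(.058); arm.sleep(.1); t,_=tip(); go(t-R[:,2]*.05,R); arm.sleep(.1); im=seatcheck(n,name)
    return im[130:300,190:370]
E
python3 - <<'E'
from place import *
im=place(4,"s4"); cv2.imwrite("pics/s4c.png",cv2.resize(im[:,:,::-1],None,fx=4,fy=3.5,interpolation=cv2.INTER_CUBIC))
E
```

```text
place f [-1.2  0.5 -0.4]
seat [[-0.0007 -0.0002]
 [-0.0007 -0.0002]] [22.912634 20.67766 ] 22.051628085717653 f [-0.3  0.3 -0.2] 42.5833
```

View pics/s4c.png

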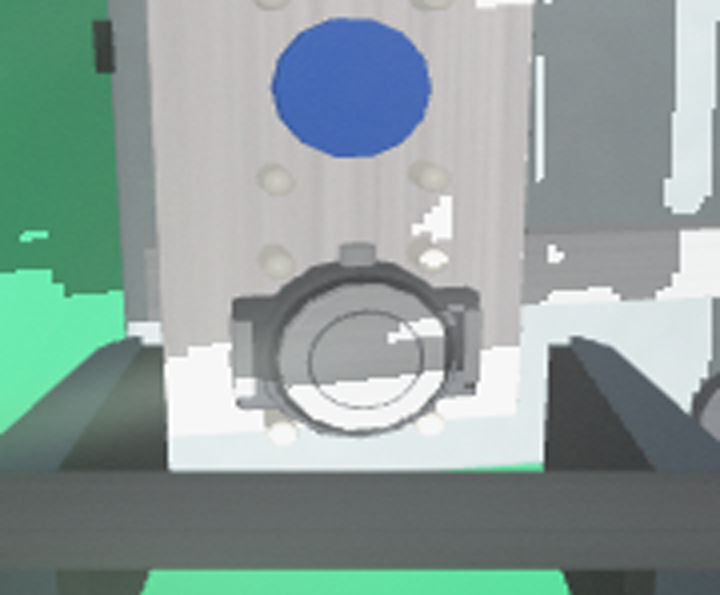

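The dark watch sits flat between its pins, 0.7 mm off centre. Next come rose and brass; each gets re-measured just before its grasp.

```bash
cat > t3.py <<'E'
from place import *
S=[]
for W,a,n in (([.4237,-.2385],-.13,3),([.4152,-.1845],.05,2)):
    go([*W,.11],down(a),joint=True); arm.sleep(.1); c,im=snap("wrist",f"pre{n}"); d,r,rp=disc(c,im,[*W,.0175])
    if r is None: print("lost"); raise SystemExit
    W2=p2w(c,d,.0175)[0,:2]; print("W2",W2,r,rp)
    if np.linalg.norm(W2-W)>.006: print("moved"); raise SystemExit
    pick(W2,a,f"hold{n}")
    if not .046<arm.current_width()<.050: print("bad grip"); raise SystemExit
    S.append(place(n,f"s{n}"))
cv2.imwrite("pics/s23.png",cv2.resize(np.hstack(S)[:,:,::-1],(800,390),interpolation=cv2.INTER_CUBIC))
E
python3 t3.py
```

```text
W2 [ 0.42270621 -0.23850093] [19.597223 17.183249] 17.981565254488384
f [-0.2  1.1 -0.3]
w 0.04704773676121686
held off (tool x,y) [0.0009 0.0006] r 30.64 exp 28.71
w 0.04761619333245514 46.35
place f [-0.5  0.6  0.5]
seat [[-0.0003  0.0017]] [22.767408] 22.05371947958317 f [0.6 0.  0.1] 49.4
W2 [ 0.41458302 -0.1827468 ] [20.068924 17.766031] 17.987937327612507
f [-0.9 -0.4 -1. ]
w 0.0475746320732365
held off (tool x,y) [-0.0013  0.0001] r 31.01 exp 28.71
w 0.04727156691309417 53.2
place f [-0.4  0.6 -0.8]
seat [[-0.0016 -0.0011]] [21.695822] 22.05566933347826 f [-0.2 -0.1 -0.1] 56.2667
```

```bash
python3 - <<'E'
from place import *
# look at all three nests + knob from one raised tilted pose, and at the switch roller
go([.53,-.06,.17],down(YN,TILT),joint=True); arm.sleep(.1); c,im=snap("wrist","all")
for n in NS:
    d,r,rp=disc(c,im,[*NS[n],.0675]); print(n,None if r is None else (p2w(c,d,.0675)[:,:2]-NS[n]).round(4),r,rp)
a=cv2.imread("pics/s23.png"); b=cv2.resize(im[:,100:500,::-1],(300,315)); print(a.shape)
v=np.zeros((600,800,3),np.uint8); v[:390]=a; v[390:]=cv2.resize(im[100:275,80:560,::-1],(800,292))[:210]; cv2.imwrite("pics/v13.png",v)
E
```

```text
2 [[ 0.0005 -0.0025]
 [ 0.0005 -0.0025]] [19.031244 21.906237] 18.82857935021589
3 [[-0.0018  0.0003]
 [-0.0018  0.0003]] [17.881325 20.904882] 17.86979350417112
4 [[0.     0.0002]
 [0.     0.0002]] [18.647833 15.972203] 16.999896641016576
(390, 800, 3)
```

View pics/v13.png

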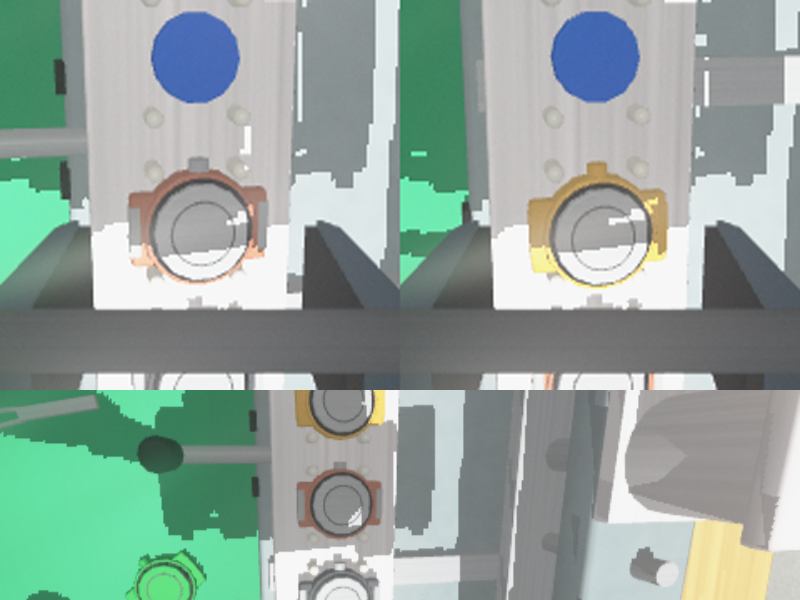

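All three are seated. The lower panel shows the knob at (160,455). I'll locate it, grip it with the jaws along y and the camera facing back, and slide the shuttle home.

```bash
cat > t4.py <<'E'
from place import *
d=np.load("pics/all.npz");c=(d["K"],d["T"]); im=d["im"]
g=cv2.cvtColor(im,cv2.COLOR_RGB2GRAY); w=p2w(c,[176,139],.085)[0]
ex=np.array([np.cos(YN),np.sin(YN),0]); mid=np.array([.5618+.5547,.0361-.0775,0])/2; print("knob vis",w.round(4),"rel along",((w-mid)@ex).round(4))
ey=np.array([-ex[1],ex[0],0]); lat=(w-mid)@ey; print("lat",lat)
k=mid-.095*ex+lat*ey; print(k)
R=rot(YN+np.pi)
np.save("knob.npy",np.r_[k[:2]])
arm.grip(.06)
go([k[0],k[1],.15],R,joint=True); go([k[0],k[1],.105],R); arm.sleep(.1); f0=np.array(arm.current_force())
go([k[0],k[1],.05],R,.1); print((np.array(arm.current_force())-f0).round(1)); arm.grip(.008); arm.sleep(.1); print("w",arm.current_width(),(np.array(arm.current_force())-f0).round(1))
for s in list(np.arange(.1,.1085,.0015)):
    go([*(k+s*ex)[:2],.05],R,.06 if s<.101 else .02); arm.sleep(.1); f=np.array(arm.current_force())-f0; print(round(s,4),f.round(1))
    if f@ex<-8: break
print(arm.current_t())
E
python3 t4.py
```

```text
knob vis [0.4681 0.0116 0.085 ] rel along -0.092
lat 0.02666255786679789
[0.46509756 0.01183482 0.        ]
[-0.7  0.7 -0.4]
w 0.01732141787651753 [ 0.4 15.7  0.8]
0.1 [ 0.3 12.6  1.8]
0.1015 [-1.  12.5  2.4]
0.103 [ 0.6 12.8  2.4]
0.1045 [-1.  13.1  2.7]
0.106 [-5.2 12.   6.2]
0.1075 [-13.3  12.1  13.2]
64.1833
```

```bash
cat > t5.py <<'E'
from place import *
t,R=tip(); arm.grip(.05); go(t+[0,0,.1],R)
def cen(im,box):
    x0,y0,x1,y1=box; m=np.zeros(im.shape[:2],np.uint8); m[y0:y1,x0:x1]=cv2.inRange(cv2.cvtColor(im,cv2.COLOR_RGB2HSV),(4,150,90),(16,255,255))[y0:y1,x0:x1]
    n,l,st,ce=cv2.connectedComponentsWithStats(m); j=1+np.argmax(st[1:,4]); x,y,w,h,a=st[j]; print(st[j]); return np.array([x+(w-1)/2,y+(h-1)/2])
L=[]
d=np.load("pics/w_pad.npz"); L.append(((d["K"],d["T"]),cen(d["im"],(495,170,560,215))))
L.append((cal("top"),cen(np.load("pics/top0.npy"),(380,160,405,185))))
d=np.load("pics/sc1.npz"); cs=(d["K"],d["T"]); L.append((cs,cen(np.load("pics/scene0.npy"),(185,130,210,155))))
A=np.zeros((3,3));b=np.zeros(3)
for c,u in L:
    o=c[1][:3,3]; v=p2w(c,u,.167)[0]-o; v/=np.linalg.norm(v); M=np.eye(3)-np.outer(v,v); A+=M;b+=M@o; print(p2w(c,u,.167).round(4))
print("roller",np.linalg.solve(A,b).round(4))
r=np.linalg.solve(A,b)
arm.grip(.0)
arm.move_to([r[0]-.06,r[1],.3],rot(-.2)); arm.sleep(.1)
c,im=snap("wrist","roll"); print(cen(im,(0,0,560,280)), arm.current_t(), arm.current_width())
E
python3 t5.py
```

```text
[503 181  45  26 464]
[390 168   9   9  57]
[193 139   7   5  23]
[[ 0.5877 -0.2801  0.167 ]]
[[ 0.5872 -0.2811  0.167 ]]
[[ 0.5849 -0.2877  0.167 ]]
roller [ 0.586  -0.2804  0.1713]
[261 135  15  20 238]
[268.  144.5] 68.9667 0.0005826337641425754
```

View pics/roll.png

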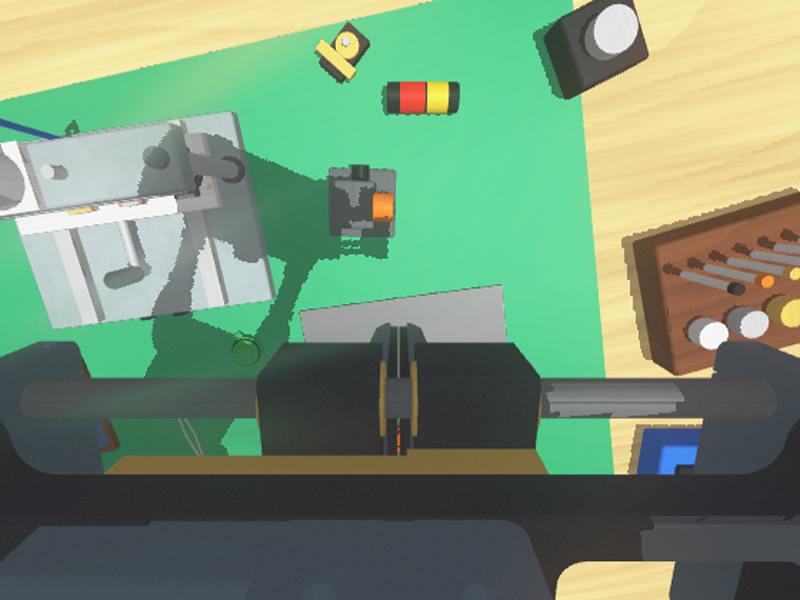

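The switch foot is square to the image at yaw −0.2, with the roller at (383,207). The shuttle is home, its knob at (125,275). Pushing the roller now.

```bash
cat > t6.py <<'E'
from place import *
d=np.load("pics/roll.npz"); r=p2w((d["K"],d["T"]),[268,144.5],.167)[0]; print("roller",r.round(4))
r=(r+[.5872,-.2806,.167])/2
a=-.2; R=rot(a); ex=np.array([np.cos(a),np.sin(a),0]); z=.146
s=-.055; P=lambda s:np.r_[(r+s*ex)[:2],z]
p=P(s); go([p[0],p[1],.2],R,joint=True); go(p,R,.1); arm.sleep(.15); f0=np.array(arm.current_force()); c0=None; print(arm.current_ee_pos(),f0.round(1))
while s<-.015:
    s+=.0015; go(P(s),R,.04); f=(np.array(arm.current_force())-f0)@ex
    if f<-1.5: break
c0=s; print("contact s",round(s,4),f)
if s>-.016: print("no contact"); raise SystemExit
go(P(c0+.034),R,.05)
s=c0+.034
while s<c0+.046:
    s+=.002; go(P(s),R,.03); arm.sleep(.1); f=(np.array(arm.current_force())-f0); print(round(s-c0,4),(f@ex).round(1),f.round(1),np.round((tip()[0]-r)@ex-c0,4))
    if f@ex<-26: break
arm.sleep(.6); print(arm.current_t())
go(P(-.055),R,.1); p=P(-.055); go([p[0],p[1],.22],R); print(arm.current_t())
snap("scene","after")
a=cv2.imread("pics/after.png"); cv2.imwrite("pics/afterc.png",cv2.resize(a[180:480,180:480],(600,600)))
E
python3 t6.py
```

```text
roller [ 0.5889 -0.2816  0.167 ]
[ 0.53464545 -0.27050177  0.11417041] [-0.6  0.5  0.9]
contact s -0.028 -2.441212665612019
0.036 -11.6 [-12.   -0.7  -7.6] 0.0341
0.038 -16.4 [-16.5   1.   -6.7] 0.0351
0.04 -18.2 [-18.3   1.   -8.5] 0.0367
0.042 -19.8 [-19.9   1.5  -9.8] 0.0382
0.044 -21.6 [-21.4   3.1 -10. ] 0.0398
0.046 -22.2 [-22.    3.3 -11.2] 0.0415
78.4333
79.8333
```

The arm was pushed about 41 mm, reaching 22 N against its stop, then released. Vent plunger next.

```bash
cat > t7.py <<'E'
from place import *
R=rot(.0)
t,R0=tip(); go([t[0],t[1],.3],R0)
go([.45,0,.3],R,joint=True); go([.56,.279,.2],R,joint=True); arm.sleep(.15)
c,im=snap("wrist","vent"); h=cv2.cvtColor(im,cv2.COLOR_RGB2HSV); m=cv2.inRange(h,(0,150,70),(4,255,255))|cv2.inRange(h,(172,150,70),(180,255,255)); m[260:]=0
n,l,st,ce=cv2.connectedComponentsWithStats(m); j=1+np.argmax(st[1:,4]); print(st[j]); v=p2w(c,ce[j],.08)[0]; print("vent",v.round(4))
if np.linalg.norm(v[:2]-[.598,.279])>.012: raise SystemExit
go([*v[:2],.12],R); arm.sleep(.1); f0=np.array(arm.current_force()); go([*v[:2],.086],R,.08)
z=.086
while z>.066:
    z-=.002; go([*v[:2],z],R,.03); arm.sleep(.08); f=np.array(arm.current_force())-f0; print(round(z,3),f.round(1),tip()[0][2].round(4))
    if f[2]>22: break
arm.sleep(.3); go([*v[:2],.16],R); print(arm.current_t())
E
python3 t7.py
```

```text
[255 151  37  36 930]
vent [0.5997 0.2834 0.08  ]
0.084 [-0.8  0.1 -0.6] 0.0842
0.082 [-0.2  0.1  4.5] 0.0823
0.08 [0.3 0.3 5.9] 0.0802
0.078 [0.9 0.3 6. ] 0.0783
0.076 [-0.3 -0.8  7.8] 0.0763
0.074 [-1.3 -0.5  7.6] 0.0744
0.072 [-0.9 -0.3  8.6] 0.0725
0.07 [-5.3 -2.5 22.5] 0.0714
87.7667
```

The vent bottomed at 22 N. Drawing the shuttle out.

```bash
cat > t8.py <<'E'
from place import *
k=np.r_[np.load("knob.npy"),0]; ex=np.array([np.cos(YN),np.sin(YN),0]); R=rot(YN+np.pi)
K=lambda s,z=.05:np.r_[(k+s*ex)[:2],z]
go([.45,.12,.25],R,joint=True); arm.grip(.05)
go(K(.1055,.15),R,joint=True); go(K(.1055,.105),R); arm.sleep(.1); f0=np.array(arm.current_force())
go(K(.1055),R,.1); print((np.array(arm.current_force())-f0).round(1)); arm.grip(.008); print("w",arm.current_width())
arm.sleep(.1); s=.004; go(K(s),R,.06)
while s>-.006:
    s-=.0015; go(K(s),R,.02); arm.sleep(.1); f=np.array(arm.current_force())-f0; print(round(s,4),f.round(1))
    if f@ex>8: break
arm.grip(.05); t,_=tip(); go(K(s,.15),R)
go([.53,-.03,.19],down(YN,TILT),joint=True); arm.sleep(.1); c,im=snap("wrist","out")
for n in NS:
    d,r,rp=disc(c,im,[*NS[n],.0645]); print(n,None if r is None else (p2w(c,d,.0645)[:,:2]-NS[n]).round(4),r,rp)
print(arm.current_t())
cv2.imwrite("pics/out.png",cv2.resize(im[:290,130:500,::-1],(765,600),interpolation=cv2.INTER_CUBIC))
E
python3 t8.py
```

```text
[ 0.8 -0.4 -0. ]
w 0.017499334205949485
0.0025 [ 1.8 16.7  1.8]
0.001 [ 1.5 16.9  1.8]
-0.0005 [ 6.2 17.1 -3.6]
-0.002 [ 12.1  17.6 -11.4]
2 [[-0.0006 -0.0013]
 [-0.0006 -0.0013]] [18.299038 16.156202] 16.882290121673236
3 [[0.0012 0.0016]
 [0.0012 0.0016]] [15.975127 18.933609] 16.1064211285824
4 [[0.0004 0.0004]
 [0.0004 0.0004]] [15.160241 17.669237] 15.395423175925446
100.2917
```

View pics/out.png

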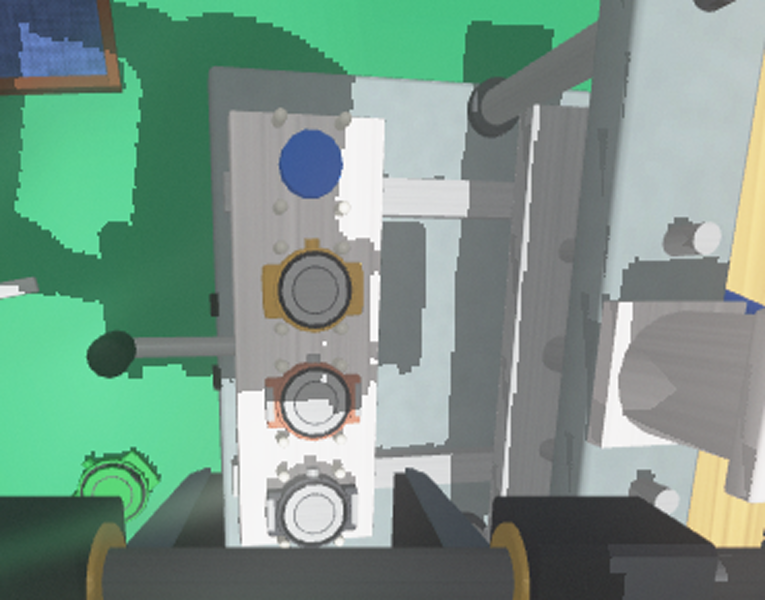

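All three are still seated and the shuttle is fully out against its stop. Unloading one watch first as a test.

```bash
cat > unload.py <<'E'
from place import *
def unload(n,y,name,x=.411):
    R=down(YN,TILT); q=np.array([*NS[n],.054]); arm.grip(.056)
    go(q-R[:,2]*.06,R,joint=True); go(q-R[:,2]*.02,R); arm.sleep(.1); f0=np.array(arm.current_force())
    go(q+[0,0,.001],R,.06); print("f",(np.array(arm.current_force())-f0).round(1)); arm.grip(.04); w=arm.current_width(); print("w",w)
    if not .045<w<.052: print("bad grip"); raise SystemExit
    go(q+[0,0,.04],R,.08); go(q+[-.01,0,.09],R); U=down(0)
    go([x,y,.11],U,joint=True); arm.sleep(.15); held(name); print("w",arm.current_width())
    go([x,y,.022],U,.12); arm.sleep(.15); f0=np.array(arm.current_force()); z=.022
    while z>.0065:
        z-=.001; go([x,y,z],U,.03); arm.sleep(.06); f=np.array(arm.current_force())-f0
        if f[2]>2: break
    print("down",round(z,4),f.round(1)); arm.grip(.058); arm.sleep(.1); go([x,y,.11],U,.15); arm.sleep(.1)
    c,im=snap("wrist",name+"t"); d,r,rp=disc(c,im,[x,y,.0155]); print("in tray",None if r is None else p2w(c,d,.0155).round(4),r,rp,arm.current_t()); return im[130:300,190:370]
E
python3 - <<'E'
from unload import *
unload(2,.335,"u2")
E
```

```text
f [-1.1  0.3 -0.6]
w 0.047048540601686895
held off (tool x,y) [-0.0007  0.0024] r 31.35 exp 28.71
w 0.04695606346723321
down 0.009 [-1.7 -1.3  8.5]
in tray [[0.4113 0.3337 0.0155]
 [0.4113 0.3337 0.0155]] [19.067924 16.863503] 17.932693364815417 111.3417
```

```bash
python3 - <<'E'
from unload import *
unload(3,.265,"u3"); unload(4,.195,"u4")
R=down(0); go([.41,.22,.2],R); go([.41,.16,.25],R); arm.sleep(.2); c,im=snap("wrist","fin"); v=[im]
for y in (.335,.265,.195):
    d,r,rp=disc(c,im,[.411,y,.0155]); print(y,None if r is None else p2w(c,d,.0155).round(4),r,rp)
arm.move_to([.35,-.25,.3],down(0)); arm.sleep(.3); snap("top","fint"); print(np.round(arm.current_force(),1),arm.current_t())
t=np.load("pics/fint.npz")["im"]
o=np.zeros((600,800,3),np.uint8); o[:,:400]=cv2.resize(im[:285,180:370],(400,600)); o[:300,400:]=cv2.resize(t[110:290,105:345],(400,300)); o[300:,400:]=cv2.resize(np.load("pics/u4t.npz")["im"][130:300,165:392],(400,300))
cv2.imwrite("pics/fin.png",o[:,:,::-1])
E
```

```text
f [-0.3  0.4 -1.3]
w 0.04722414384209739
held off (tool x,y) [0.0012 0.0009] r 30.33 exp 28.71
w 0.04723353259811798
down 0.009 [-1.6  0.6 10.9]
in tray [[0.4109 0.2659 0.0155]
 [0.4109 0.2659 0.0155]] [19.26219 16.87824] 17.92653227440634 123.1833
f [-0.1 -0.3  0.5]
w 0.04703609364457108
no disc
w 0.04693687802750083
down 0.009 [-1.2 -1.  11.3]
in tray [[0.4105 0.1938 0.0155]] [18.171564] 17.922875027069292 134.9333
0.335 [[0.4106 0.3338 0.0155]
 [0.4106 0.3338 0.0155]] [15.4434185 13.167281 ] 13.370573734916817
0.265 [[0.4101 0.2641 0.0155]] [14.387369] 12.768632536406296
0.195 [[0.4106 0.1938 0.0155]
 [0.4106 0.1938 0.0155]] [11.700918 13.50635 ] 12.218555044349571
[-0.3 -0.3  0.1] 138.25
```

View pics/fin.png

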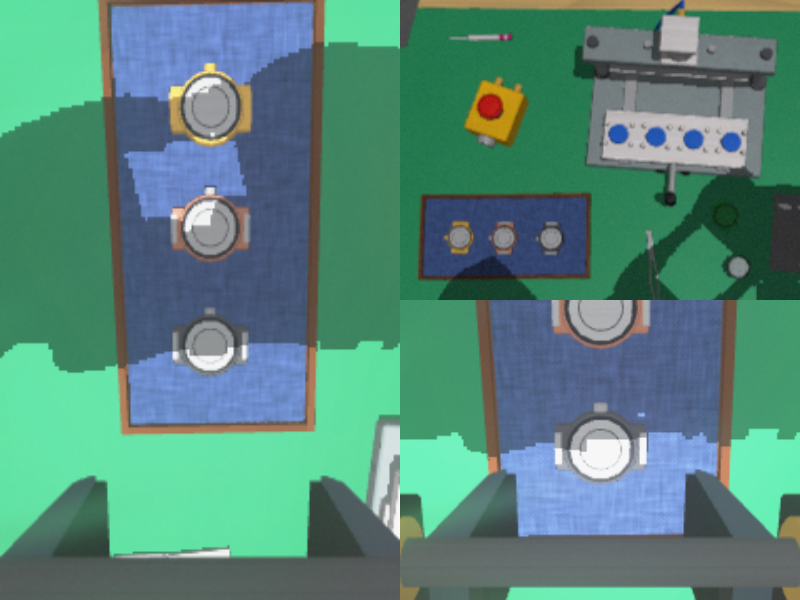

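All three watches lie flat in the tray, the nests are empty, and the shuttle is out. The robot is clear and touching nothing, so I'm handing in.

```bash
python3 -c "
from rig import arm
arm.sleep(.3); print(arm.current_t()); print(arm.sign_off())"
```

```text
138.55
the job is handed in; nothing more can be done
None
```

All three watches present (brass, rose and dark grey) went through the press and now lie in the blue-lined tray. I handed the job in at 138.6 s, and sign-off gave no verdict.

**What was done:**
1. I laid each watch in a nest with the tool tilted 11° to clear the bridge.
2. I slid the shuttle home until it hit its stop.
3. I pushed the roller arm about 41 mm, reaching 22 N, held it and let it go.
4. I pushed the vent plunger down until it bottomed at 22 N.
5. I drew the shuttle out to its stop and unloaded all three.

**Last checks:** The final pictures show the watches lying flat, backs up, well inside the tray walls. The nests are empty, the shuttle is out and the tools look untouched. Force on the wrist was about 0.

**What failed or disagreed:**
- **First grasp:** it closed on air because the fingertips end about 33 mm short of the reported TCP. I found this by probing the foam and the mat, then corrected for it.
- **Image checks:** the disc check missed the dark watch once while it was held, but the grip width was right. Position readings from different views differed by 1–2.5 mm.
- **Backs pressed in:** I inferred this only from how far the roller arm moved and the force on it. I did not measure it directly.
- **Roller arm springing back:** I did not look at the arm after letting it go, so this is also inferred.

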